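Clear the tamping mat

TASK

Clear the black rubber tamping mat: throw both pieces of crumpled paper into the steel waste bin, and lay the cleaning brush in its raised wooden rest so that its handle sits level in both forks. Leave the tamper on the mat and the two white cups beside it standing where they are.

Things in the scene. Friction and masses are not known exactly. Their poses are not given: they have to be found in the camera images.
- mat: Black rubber mat with fine ribs, fixed, 300 (its x) x 380 (its y) mm and 6 mm thick, flat on the table. Origin at the centre of its underside, so its top is 6 mm above the origin. The two paper wads, the tamper and the brush lie on it at the start.
- round_wad: Rounded ball of crumpled off-white paper, stiff, about 62 x 60 x 58 mm (its x, y, z), 14 to 28 g. Origin at its centre, 29 mm above the mat. Faceted: it does not roll away by itself.
- long_wad: Longer wad of crumpled off-white paper, stiff, about 88 mm long (its x), 54 mm wide (its y), 46 mm high (its z), 17 to 35 g. Origin at its centre, 23 mm above the mat.
- brush: Cleaning brush lying flat, 60 to 130 g: straight wooden handle 150 mm long (x -75 to 75), 20 wide, 18 high, then a steel collar and a black bristle block 36 wide, 22 high, ending at x = 120 mm. Origin mid-handle, on its underside; x points to the bristles, z up. Its centre of mass lies about 21 mm from the origin towards the bristles.
- rest: Raised rest of dark wood, fixed: base 140 x 80 x 10 mm, two upright forks 12 mm thick, centred at x = -46 and 46 mm (80 mm free between). Each has a notch open upward, 40 mm wide (y -20 to 20), flat floor 60 mm up, between horns that reach 85 mm. Origin at the centre of its underside; the brush handle lies along x, bristles at either end.
- bin: Round open waste bin of bare steel, fixed, 180 mm across the rim, 160 mm at the foot, 120 mm high, wall 4 mm, inner floor 6 mm up. Origin at the centre of its underside, z up.
- tamper: Steel coffee tamper with a round blue handle, standing on the mat, 58 mm across, 87 mm high. Origin at the centre of its underside. To be left alone.
- cup_a: Small white ceramic cup with a handle (at its +y), 66 mm across, 58 mm high, on the table. Origin at the centre of its underside. To be left alone.
- cup_b: Larger white ceramic cup with a handle (at its +y), 84 mm across, 62 mm high, on the table. Origin at the centre of its underside. To be left alone.

How it is judged:
By the outcome, as a careful person would: the job done as asked, in the order asked, and still so for the second after the job is handed in, with the robot touching nothing.
It also fails if it takes over 72 s, if anything falls off the work surface, if the arm or the gripper's body presses on something with over 40 N, if the wrist force passes 120 N, or if a joint passes its speed limit or range.

ROBOT

A 6-joint arm with a two-finger parallel gripper is mounted at the origin on the work surface. World frame = base frame: x ahead of the robot, y to its left, z up, the work surface at z = 0. Lengths are in m, angles in rad, forces in N, time in s.
With the tool pointing down it reaches from about 0.325 to 0.85 m from the base axis. Payload 4.4 kg.
Tool frame: the origin (TCP) lies midway between the tips of the shut fingers; the grasp point (between the pads) lies 19 mm behind it; z points along the fingers, y is the line along which they close (so a half turn about z gives the same grasp; the last joint's range is limited). The gripper opens to 94 mm and grips with 3 to 60 N. Pads are 16 mm wide; open, the fingers measure 119 mm over their backs; the gripper's body (75 mm by 177 mm) begins 78 mm behind the grasp point.
Start: joints at [1.085, 0.207, 1.542, -0, 1.393, -0.15], TCP at [0.189, 0.543, 0.205] pointing down, gripper open.
Joint ranges: [-2.73, 2.73], [-0.86, 2.22], [0.23, 2.46], [-1.11, 4.25], [0.08, 2.63], [-2.82, 2.82]. Speed limits (rad/s): [2.79, 2.79, 3.14, 3.14, 3.14, 3.14].

INTERFACE

Orientations are given as a rotation vector (axis times angle).
In Python, from cell import manip, optics gives the robot as it stands. The module is installed in compiled form; this text tells all that it offers.
- The arm moves only by the tool servo_tool, never from a script. Its argument "steps" is one flat list of numbers, 7 for each row, row after row: the shift along the tool's x, y, z scaled (see below), then the turn, a rotation vector about the tool's x, y, z scaled (see below), then the opening, from -1 (shut) to 1 (fully open). In form: [x, y, z, rx, ry, rz, jaw, x, y, z, rx, ry, rz, jaw, ...]. A call has exactly 8 rows; each row shifts and turns the commanded pose from where the row before left it, along the tool's axes as they then stand; what a row does not reach is not made up. The controller multiplies each number of a shift by 0.04 m and each number of a turn by 90 degrees. A row lasts 1/12 s, in which the tool goes at most 41.7 mm and 7.16 degrees, less where a joint would pass 70% of its speed; a pose out of reach is approached as far as the arm can. A call with a number of a shift or a turn outside -1 to 1 is refused whole. A call with a gripper value outside its range is refused whole. The fingers move at their own pace and stop on an object; the grip force is fixed at half the most. Time passes only in rows, so rows that do not move let the fingers close, or fill a call up. It gives the time, the measured TCP pose, the force, the opening and the grip force at its end, in the units of the state.
- manip.observe(): the state, without advancing time (a new reading comes with each control period).
- optics.capture(name): name is "scene" or "top" or "wrist"; returns the picture (480x640x3 uint8, blue, green, red); there is no depth.
- optics.camera_info(name): a dict with "fov_y" (degrees; the focal length in pixels is half the picture's height over the tangent of half this angle, whatever the lens; pixels are square), "cx", "cy" (the principal point, pixels), "k1" (the pictures are not rectified: a ray, as slopes to the right and down, at radius r is drawn at 1 + k1 r^2 times it, then the intrinsics apply), "R" (3x3) and "t" (3): a world point X has camera coordinates R X + t; the wrist camera has in their place "tool_from_camera" (4x4, takes a point from camera to tool coordinates, whose origin is the TCP and whose axes are the flange's). Camera axes: x right, y down, z forward; pixel columns grow to the right and rows downward; lengths in m; the calibration is good to about 2 mm. A picture is of the moment at which its call begins: read the wrist's pose just before it. camera_info takes no time and is no camera call.
- manip.close_job(): hands the job in; it is judged then, once.
The state is a dict: "t": time; "joint_pos": joint angles; "joint_vel": joint speeds; "joint_torque": joint torques, N m; "ee_pos": TCP position; "orientation": TCP orientation; "ft_force": force on the tool from outside, world axes, zero at the start; "wrist_torque": the same for the moment, N m; "finger_gap": finger opening in m; "grip_force": force on a finger pad.
Only numpy, scipy, OpenCV 4.12 (cv2) and the standard library are available. Lean on these libraries where they do the work, as an engineer would, in place of code of your own. Each camera call takes 0.05 s, during which the arm holds its last target. There are 200 camera calls.

## Working session

There is one attempt and no reset: what is moved stays moved. The work goes in short steps, Python scripts to look and compute and a tool call to move; the robot and the scene stay as the last step left them, time stands still between calls to the robot, and variables do not carry over. Pictures are saved under pics/ and viewed, at most 10 in all, crops included, and the job is handed in when it is done.

Besides the shell and the picture viewer there is one more tool, called by a JSON object that holds its "fn" and its "kwargs", one argument or row to a line. servo_tool: Moves the arm, as the interface text tells. Shifts and turns lie within -1 to 1; 1 stands for 0.04 m of shift or 90 degrees of turn. Its arguments: {"type":"object","properties":{"steps":{"type":"array"}},"required":["steps"]}

```bash
mkdir -p pics
python3 - <<'E'
from cell import manip, optics
import cv2
print(manip.observe())
for n in ("scene","top"):
    im=optics.capture(n); cv2.imwrite(f"pics/{n}0.png",im); print(n,optics.camera_info(n))
print(optics.camera_info("wrist"))
E
```

```text
{'t': 0.0, 'joint_pos': array([ 1.08446677e+00,  2.07451031e-01,  1.54295924e+00, -2.33806530e-05,
        1.39350088e+00, -1.50498453e-01]), 'joint_vel': array([-0.00102672,  0.0002777 , -0.00056598,  0.00024655, -0.00224782,
       -0.00138736]), 'joint_torque': array([-4.08736114e-04, -3.70862782e+01, -2.81420588e+01,  6.97132037e-02,
        3.59009276e-02, -1.59254100e-04]), 'ee_pos': array([0.1891233 , 0.54213946, 0.20427071]), 'orientation': array([-0.52492239, -3.09671215,  0.00346936]), 'ft_force': array([-0.38666687,  0.11226104,  0.13298175]), 'wrist_torque': array([-0.00142283, -0.00217205, -0.00610201]), 'grip_force': 0.0, 'finger_gap': 0.09402458685289244}
scene {'fov_y': 45.28007973594812, 'cx': 323.16022134129025, 'cy': 241.05759507244835, 'k1': -0.1503493461350387, 'R': array([[-0.75118268,  0.65996251,  0.01319322],
       [ 0.45193275,  0.52876141, -0.71844844],
       [-0.4811251 , -0.53372358, -0.69545509]]), 't': array([ 0.44556933, -0.23335333,  1.65266544])}
top {'fov_y': 49.52840210642118, 'cx': 321.7660075843314, 'cy': 235.27602608915396, 'k1': -0.14724370164136355, 'R': array([[-0.01820576, -0.999598  , -0.02173471],
       [-0.99771906,  0.01957622, -0.06460219],
       [ 0.0650017 ,  0.020509  , -0.99767438]]), 't': array([0.01962326, 0.55851112, 1.13772677])}
{'fov_y': 68.06518959789894, 'cx': 324.8803326988083, 'cy': 241.65657372540537, 'k1': -0.028288807560973496, 'tool_from_camera': array([[ 1.12802184e-03, -9.68436197e-01, -2.49259020e-01,
         7.16567193e-02],
       [ 9.99998935e-01,  1.32333944e-03, -6.16022539e-04,
        -1.49523278e-03],
       [ 9.26432816e-04, -2.49258060e-01,  9.68436658e-01,
        -1.80197290e-01],
       [ 0.00000000e+00,  0.00000000e+00,  0.00000000e+00,
         1.00000000e+00]])}
```

View pics/top0.png

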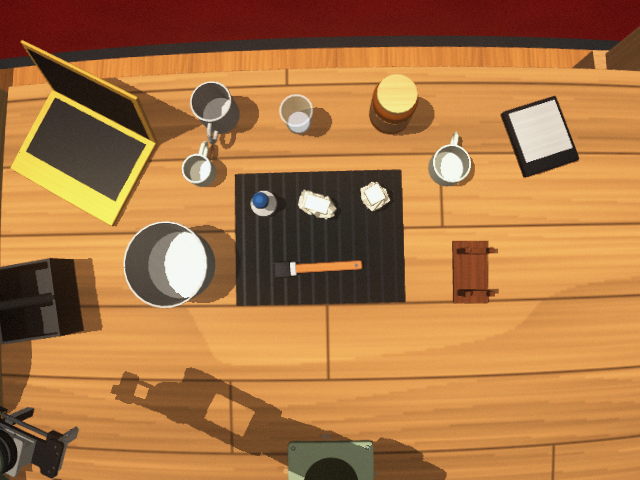

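View pics/scene0.png

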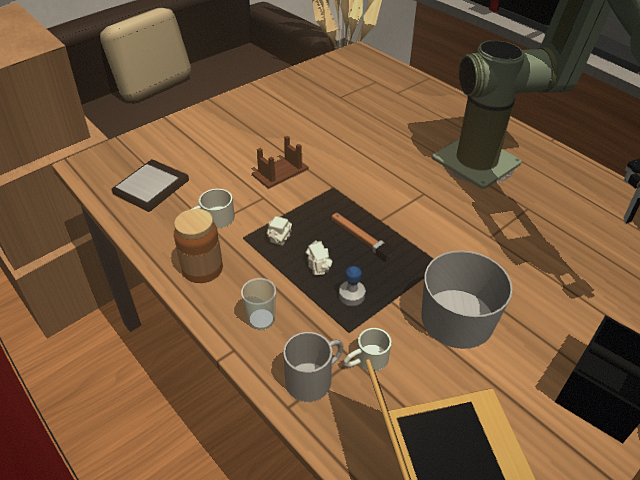

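The top view shows the brush handle at (296–361, 266) with its bristles to the left, the long wad at (317,204), the round wad at (375,196), the bin at (170,264) and the rest at (471,272). The rest's long axis runs up and down the picture. Next I'll measure these.

```bash
cat > h.py <<'E'
from cell import manip, optics
import cv2, numpy as np
from scipy.spatial.transform import Rotation as Ro
def cam(n, st=None):
    c=optics.camera_info(n); f=240/np.tan(np.radians(c["fov_y"])/2)
    K=np.array([[f,0,c["cx"]],[0,f,c["cy"]],[0,0,1]])
    if n=="wrist":
        T=c["tool_from_camera"]; Rw=Ro.from_rotvec(st["orientation"]).as_matrix()
        R=(Rw@T[:3,:3]).T; C=Rw@T[:3,3]+st["ee_pos"]
    else: R=c["R"]; C=-R.T@c["t"]
    return K,np.array([c["k1"],0,0,0]),R,C
def rays(n,px,st=None):
    K,d,R,C=cam(n,st)
    u=cv2.undistortPoints(np.array(px,float).reshape(-1,1,2),K,d).reshape(-1,2)
    return C,np.c_[u,np.ones(len(u))]@R
def plane(n,px,z,st=None):
    C,D=rays(n,px,st); return C+D*((z-C[2])/D[:,2])[:,None]
def tri(pa,pb,a="top",b="scene"):
    Ca,Da=rays(a,[pa]);Cb,Db=rays(b,[pb]);da,db=Da[0],Db[0]
    s=np.linalg.lstsq(np.c_[da,-db],Cb-Ca,rcond=None)[0]
    p,q=Ca+s[0]*da,Cb+s[1]*db; return (p+q)/2,np.linalg.norm(p-q)
def blobs(m,amin=60):
    cs,_=cv2.findContours(m.astype(np.uint8),cv2.RETR_EXTERNAL,cv2.CHAIN_APPROX_NONE)
    return sorted([c for c in cs if cv2.contourArea(c)>amin],key=cv2.contourArea,reverse=True)
def cen(c):
    M=cv2.moments(c); return (M["m10"]/M["m00"],M["m01"]/M["m00"])
E
cat > m.py <<'E'
from h import *
np.set_printoptions(precision=4,suppress=True)
t=cv2.imread("pics/top0.png"); s=cv2.imread("pics/scene0.png")
def roi(im,x0,y0,x1,y1,f):
    m=np.zeros(im.shape[:2],bool); h=cv2.cvtColor(im,cv2.COLOR_BGR2HSV).astype(int); m[y0:y1,x0:x1]=f(h)[y0:y1,x0:x1]; return m
white=lambda h:(h[...,1]<90)&(h[...,2]>110)
def rect(c,z,n="top"):
    p=plane(n,c,z)[:,:2]; r=cv2.minAreaRect((p*1000).astype(np.float32)); return r
for nm,a,b,z in (("round",(355,178,395,215),(262,212,296,248),.035),("long",(293,185,340,222),(302,238,336,280),.029)):
    ct=blobs(roi(t,*a,white))[0]; cs=blobs(roi(s,*b,white))[0]
    print(nm,cen(ct),cen(cs),tri(cen(ct),cen(cs)),plane("top",[cen(ct)],z),rect(ct,z))
    p=plane("top",ct,z)[:,:2]
orange=lambda h:(h[...,1]>120)&(h[...,2]>120)&(h[...,0]<25)
c=blobs(roi(t,285,250,370,280,orange))[0]; print("handle",cen(c),plane("top",[cen(c)],.024),rect(c,.024))
white2=lambda h:(h[...,1]<60)&(h[...,2]>110)
for c in blobs(roi(t,270,255,310,282,white2),15): print("collar",cen(c),plane("top",[cen(c)],.024))
dark=lambda h:(h[...,2]<60)
c=blobs(roi(t,220,160,420,315,dark))[0]; print("mat",rect(c,.006))
wood=lambda h:(h[...,0]<14)&(h[...,2]<135)|(h[...,2]<75)
c=blobs(roi(t,440,230,505,315,wood))[0]; print("rest",cen(c),rect(c,.01),rect(c,.085))
blue=lambda h:(h[...,0]>95)&(h[...,0]<125)&(h[...,1]>120)
ct=blobs(roi(t,245,185,285,220,blue),20)[0];cs=blobs(roi(s,335,260,370,290,blue),20)[0]; print("tamper",tri(cen(ct),cen(cs)))
# bin: rim circle
grey=lambda h:(h[...,1]<60)
c=blobs(roi(t,115,215,222,312,grey))[0]; p=plane("top",c,.12)[:,:2]; print("bin",rect(c,.12),cv2.minEnclosingCircle((p*1000).astype(np.float32)))
cr=lambda im,a:cv2.resize(im[a[1]:a[3],a[0]:a[2]],(400,400),interpolation=cv2.INTER_CUBIC)
cv2.imwrite("pics/crop1.png",np.hstack([cr(t,(430,230,510,310)),cr(s,(240,125,320,205))]))
E
python3 m.py
```

```text
round (373.8451086956522, 195.76237922705315) (278.8910852713178, 228.61666666666665) (array([ 0.6414, -0.1067,  0.0416]), np.float64(0.0008169660689569774)) [[ 0.6426 -0.1075  0.035 ]] ((643.541259765625, -107.55294036865234), (58.1480712890625, 58.51567840576172), 28.11425018310547)
long (316.0488383119962, 204.37482219061167) (318.68241965973533, 257.16414618777566) (array([0.626 , 0.0205, 0.0328]), np.float64(0.0009575017030054871)) [[0.6268 0.0202 0.029 ]] ((626.1486206054688, 18.558704376220703), (85.57433319091797, 51.052024841308594), 72.2583236694336)
handle (328.4449983383184, 266.32236623462944) [[ 0.4896 -0.0045  0.024 ]] ((489.66522216796875, -4.577812194824219), (19.257902145385742, 144.19253540039062), 2.264308452606201)
collar (292.5833333333333, 268.4765625) [[0.4863 0.0747 0.024 ]]
mat ((556.4312744140625, -9.190765380859375), (296.7785949707031, 325.1485595703125), 0.3086816072463989)
rest (469.9110917199922, 271.7081636610432) ((471.1861572265625, -330.62261962890625), (98.66195678710938, 137.08204650878906), 88.82891845703125) ((471.990478515625, -310.2209167480469), (92.2917251586914, 128.2311248779297), 88.82832336425781)
tamper (array([0.6318, 0.1387, 0.0846]), np.float64(0.002356838728103135))
bin ((498.99957275390625, 328.7418212890625), (181.98968505859375, 182.58544921875), 43.75783157348633) ((499.5111389160156, 324.5144348144531), 96.86658477783203)
```

View pics/crop1.png

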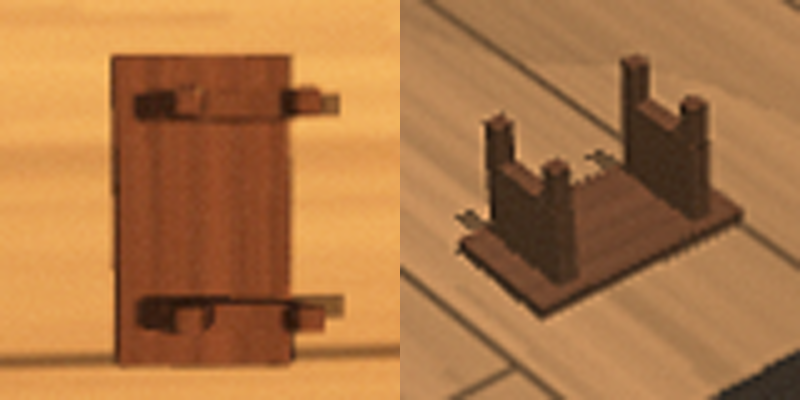

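```bash
cat >> h.py <<'E'
def ydir(st):
    R=Ro.from_rotvec(st["orientation"]).as_matrix(); return np.degrees(np.arctan2(R[1,1],R[0,1])),R
def go(x,y,z,yaw=None):
    """tool-axis units to a tool-down target; yaw = world dir of closing axis, deg (mod 180)"""
    st=manip.observe(); a,R=ydir(st); p=np.array([x,y,z])-st["ee_pos"]
    d=R.T@p/.04
    dy=0 if yaw is None else (yaw-a+90)%180-90
    print("ee",st["ee_pos"].round(4),"ydir %.2f q1 %.2f q6 %.2f"%(a,st["joint_pos"][0],st["joint_pos"][5]),"tilt",np.degrees(np.arccos(-R[2,2])).round(2),"t",round(st["t"],2))
    print(" -> units",d.round(3),"rz total %.3f"%(-dy/90),"rows>=",max(np.linalg.norm(p)/.0417,abs(dy)/7.16).__round__(1))
E
python3 - <<'E'
from h import *
np.set_printoptions(precision=4,suppress=True)
t=lambda x,y:(430+x/5,230+y/5)
s=lambda x,y:(240+(x-400)/5,125+y/5)
for a,b in (((190,97),(555,165)),((308,97),(498,122)),((193,318),(694,103)),((310,318),(633,62))): print(tri(t(*a),s(*b)),plane("top",[t(*a)],.085)[0],plane("scene",[s(*b)],.085)[0])
B=plane("top",[t(112,55),t(290,55),t(118,365),t(292,362)],.01); print(B,B.mean(0))
print(plane("top",[(236,174),(401,170),(237,306),(405,300)],.006))
go(.627,.0195,.20,-17.7)
E
```

```text
(array([ 0.5174, -0.2979,  0.0853]), np.float64(0.0034183710123986345)) [ 0.5187 -0.2992  0.085 ] [ 0.5162 -0.2967  0.085 ]
(array([ 0.5165, -0.3488,  0.0852]), np.float64(0.0029150852439450126)) [ 0.5176 -0.35    0.085 ] [ 0.5156 -0.3477  0.085 ]
(array([ 0.4245, -0.2965,  0.0836]), np.float64(0.0041157792307413765)) [ 0.426  -0.2977  0.085 ] [ 0.4246 -0.2932  0.085 ]
(array([ 0.424 , -0.3478,  0.0836]), np.float64(0.0013899039111221199)) [ 0.4246 -0.3479  0.085 ] [ 0.425  -0.3455  0.085 ]
[[ 0.5407 -0.2839  0.01  ]
 [ 0.539  -0.3655  0.01  ]
 [ 0.4019 -0.2826  0.01  ]
 [ 0.401  -0.362   0.01  ]] [ 0.4707 -0.3235  0.01  ]
[[ 0.7037  0.2028  0.006 ]
 [ 0.7045 -0.1732  0.006 ]
 [ 0.404   0.2029  0.006 ]
 [ 0.4111 -0.174   0.006 ]]
ee [0.1892 0.5422 0.2044] ydir 70.76 q1 1.08 q6 -0.15 tilt 0.11 t 0.1
 -> units [-14.641  -8.731   0.124] rz total 0.983 rows>= 16.4
```

{"fn": "servo_tool", "kwargs": {
  "steps": [-0.86,-0.51,0,0,0,0,1,-0.86,-0.51,0,0,0,0,1,-0.86,-0.51,0,0,0,0,1,-0.86,-0.51,0,0,0,0,1,-0.86,-0.51,0,0,0,0,1,-0.86,-0.51,0,0,0,0,1,-0.86,-0.51,0,0,0,0,1,-0.86,-0.51,0,0,0,0,1]
}}

```text
t: 0.77
ee_pos: [0.3961, 0.2963, 0.2051]
orientation: [-0.525, -3.097, 0.0]
ft_force: [0.5, -0.5, 0.5]
finger_gap: 0.0942
grip_force: 0.0
```

{"fn": "servo_tool", "kwargs": {
  "steps": [-0.86,-0.51,0,0,0,0,1,-0.86,-0.51,0,0,0,0,1,-0.86,-0.51,0,0,0,0,1,-0.86,-0.51,0,0,0,0,1,-0.86,-0.51,0,0,0,0,1,-0.86,-0.51,0,0,0,0,1,-0.86,-0.51,0,0,0,0,1,-0.86,-0.51,0,0,0,0,1]
}}

```text
t: 1.43
ee_pos: [0.6021, 0.0516, 0.2048]
orientation: [-0.525, -3.096, -0.0]
ft_force: [0.8, 0.8, 0.1]
finger_gap: 0.0938
grip_force: 0.0
```

{"fn": "servo_tool", "kwargs": {
  "steps": [-0.86,-0.57,0,0,0,0,1,0,0,0,0,0,0.0756,1,0,0,0,0,0,0.0756,1,0,0,0,0,0,0.0756,1,0,0,0,0,0,0.0756,1,0,0,0,0,0,0.0756,1,0,0,0,0,0,0.0756,1,0,0,0,0,0,0.0756,1]
}}

```text
t: 2.1
ee_pos: [0.6261, 0.0205, 0.2046]
orientation: [-1.738, -2.615, 0.001]
ft_force: [-0.1, 0.2, -1.2]
finger_gap: 0.094
grip_force: 0.0
```

{"fn": "servo_tool", "kwargs": {
  "steps": [0,0,0,0,0,0.0756,1,0,0,0,0,0,0.0756,1,0,0,0,0,0,0.0756,1,0,0,0,0,0,0.0756,1,0,0,0,0,0,0.0756,1,0,0,0,0,0,0.0756,1,0,0,0,0,0,0,1,0,0,0,0,0,0,1]
}}

```text
t: 2.77
ee_pos: [0.6262, 0.0205, 0.2048]
orientation: [-2.533, -1.857, 0.001]
ft_force: [-0.2, 0.4, -0.4]
finger_gap: 0.0938
grip_force: 0.0
```

Run:
```python
from h import *
st=manip.observe(); im=optics.capture("wrist"); cv2.imwrite("pics/w1.png",im)
h=cv2.cvtColor(im,cv2.COLOR_BGR2HSV).astype(int)
for c in blobs((h[...,1]<90)&(h[...,2]>110),800)[:4]:
    p=plane("wrist",c,.029,st)[:,:2]; print(cen(c),plane("wrist",[cen(c)],.029,st),cv2.minAreaRect((p*1000).astype(np.float32)))
go(.627,.0195,.012,-17.7)
```

```text
(338.4112635519299, 388.1824698944097) [[ 0.58225752 -0.17280048  0.029     ]] ((559.26123046875, -193.7025146484375), (123.2221908569336, 531.77490234375), 72.61723327636719)
(534.3406130921913, 120.90754327096246) [[0.84842556 0.05415395 0.029     ]] ((845.799560546875, 48.20072555541992), (120.19747924804688, 87.9355697631836), 9.232576370239258)
(324.9904184866845, 222.80799398807005) [[0.62615051 0.01897425 0.029     ]] ((625.288818359375, 16.471485137939453), (88.11221313476562, 50.92040252685547), 71.20228576660156)
(374.94704491725764, 329.9747382640999) [[ 0.64270065 -0.11302838  0.029     ]] ((642.6761474609375, -116.51058959960938), (63.573421478271484, 71.11055755615234), 20.884613037109375)
ee [0.6263 0.0205 0.205 ] ydir -17.53 q1 -0.11 q6 0.20 tilt 0.05 t 2.82
 -> units [-0.017  0.03   4.824] rz total 0.002 rows>= 4.6
```

View pics/w1.png

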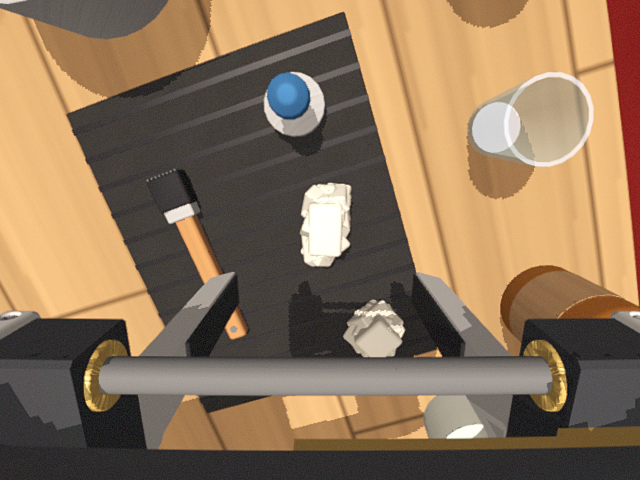

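The wrist view shows the long wad at (325,225), centred between the fingers and agreeing with the top view. I'll go down and grip.

{"fn": "servo_tool", "kwargs": {
  "steps": [0,0,0.8,0,0,0,1,0,0,0.8,0,0,0,1,0,0,0.8,0,0,0,1,0,0,0.8,0,0,0,1,0,0,0.8,0,0,0,1,0,0,0.6,0,0,0,1,0,0,0.2,0,0,0,1,0,0,0,0,0,0,-1]
}}

```text
t: 3.48
ee_pos: [0.6238, 0.0207, 0.0104]
orientation: [-2.532, -1.853, 0.007]
ft_force: [0.1, -0.2, -0.2]
finger_gap: 0.0902
grip_force: 0.0
```

{"fn": "servo_tool", "kwargs": {
  "steps": [0,0,0,0,0,0,-1,0,0,0,0,0,0,-1,0,0,0,0,0,0,-1,0,0,0,0,0,0,-1,0,0,0,0,0,0,-1,0,0,0,0,0,0,-1,0,0,0,0,0,0,-1,0,0,0,0,0,0,-1]
}}

```text
t: 4.15
ee_pos: [0.6273, 0.0204, 0.0145]
orientation: [2.536, 1.853, 0.002]
ft_force: [-1.2, -1.0, 4.2]
finger_gap: 0.0503
grip_force: 28.2
```

{"fn": "servo_tool", "kwargs": {
  "steps": [0,0,-0.3,0,0,0,-1,0,0,-0.6,0,0,0,-1,0,0,-0.9,0,0,0,-1,0,0,-0.9,0,0,0,-1,0,0,-0.9,0,0,0,-1,0,0,-0.9,0,0,0,-1,0,0,-0.3,0,0,0,-1,0,0,0,0,0,0,-1]
}}

```text
t: 4.82
ee_pos: [0.6295, 0.0203, 0.2111]
orientation: [2.531, 1.85, 0.012]
ft_force: [0.6, -0.7, 0.3]
finger_gap: 0.0499
grip_force: 28.2
```

Run:
```python
from h import *
go(.499,.328,.20)
```

```text
ee [0.6295 0.0203 0.2111] ydir -17.69 q1 -0.11 q6 0.20 tilt 0.57 t 4.82
 -> units [ 6.338 -5.449  0.237] rz total 0.000 rows>= 8.0
```

{"fn": "servo_tool", "kwargs": {
  "steps": [0.4,-0.34,0,0,0,0,-1,0.7,-0.6,0,0,0,0,-1,0.7,-0.6,0,0,0,0,-1,0.7,-0.6,0,0,0,0,-1,0.7,-0.6,0,0,0,0,-1,0.7,-0.6,0,0,0,0,-1,0.7,-0.6,0,0,0,0,-1,0.7,-0.6,0,0,0,0,-1]
}}

```text
t: 5.48
ee_pos: [0.5152, 0.2785, 0.2022]
orientation: [-2.536, -1.852, 0.008]
ft_force: [1.5, -0.3, -0.6]
finger_gap: 0.0505
grip_force: 28.2
```

{"fn": "servo_tool", "kwargs": {
  "steps": [0.7,-0.6,0,0,0,0,-1,0.34,-0.31,0,0,0,0,-1,0,0,0.5,0,0,0,-1,0,0,0.8,0,0,0,-1,0,0,0.8,0,0,0,-1,0,0,0.3,0,0,0,-1,0,0,0,0,0,0,-1,0,0,0,0,0,0,1]
}}

```text
t: 6.15
ee_pos: [0.4948, 0.3276, 0.1078]
orientation: [-2.536, -1.853, 0.006]
ft_force: [0.2, -0.5, 0.1]
finger_gap: 0.054
grip_force: 0.0
```

{"fn": "servo_tool", "kwargs": {
  "steps": [0,0,0,0,0,0,1,0,0,0,0,0,0,1,0,0,0,0,0,0,1,0,0,0,0,0,0,1,0,0,0,0,0,0,1,0,0,0,0,0,0,1,0,0,-0.9,0,0,0,1,0,0,-0.9,0,0,0,1]
}}

```text
t: 6.82
ee_pos: [0.4935, 0.3272, 0.1792]
orientation: [-2.535, -1.853, 0.012]
ft_force: [0.3, -0.5, 0.7]
finger_gap: 0.0938
grip_force: 0.0
```

Run:
```python
from h import *
im=optics.capture("top"); cv2.imwrite("pics/top1.png",im)
h=cv2.cvtColor(im,cv2.COLOR_BGR2HSV).astype(int); m=np.zeros(h.shape[:2],bool)
m[170:220,285:400]=((h[...,1]<90)&(h[...,2]>110))[170:220,285:400]
for c in blobs(m): print(cen(c),plane("top",[cen(c)],.035))
go(.642,-.107,.20,-18)
```

```text
(373.8644623175454, 195.68185880250223) [[ 0.64275506 -0.10754801  0.035     ]]
ee [0.4996 0.3302 0.1903] ydir -17.68 q1 0.44 q6 0.75 tilt 0.65 t 6.87
 -> units [-9.33   6.714 -0.26 ] rz total 0.004 rows>= 11.0
```

View pics/top1.png

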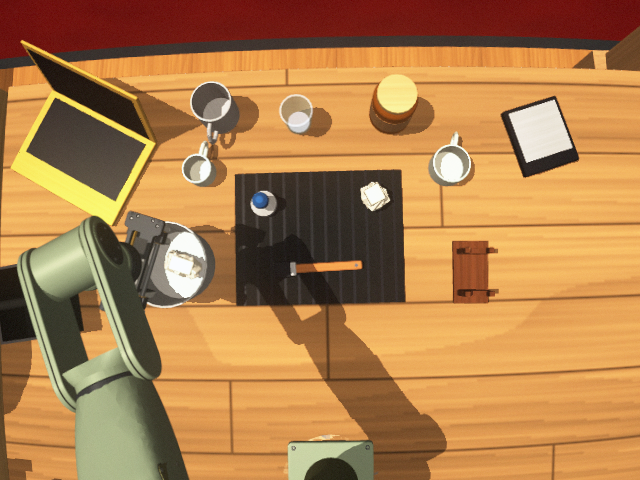

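The top view shows the long wad in the bin at (182,265), with the round wad unmoved at (374,196).

{"fn": "servo_tool", "kwargs": {
  "steps": [-0.35,0.25,0,0,0,0,1,-0.72,0.52,0,0,0,0,1,-0.72,0.52,0,0,0,0,1,-0.72,0.52,0,0,0,0,1,-0.72,0.52,0,0,0,0,1,-0.72,0.52,0,0,0,0,1,-0.72,0.52,0,0,0,0,1,-0.72,0.52,0,0,0,0,1]
}}

```text
t: 7.53
ee_pos: [0.5791, 0.074, 0.1818]
orientation: [2.536, 1.853, 0.001]
ft_force: [1.5, -0.4, -0.2]
finger_gap: 0.0939
grip_force: 0.0
```

{"fn": "servo_tool", "kwargs": {
  "steps": [-0.72,0.52,0,0,0,0,1,-0.72,0.52,0,0,0,0,1,-0.72,0.52,0,0,0,0,1,-0.72,0.52,0,0,0,0,1,-0.72,0.52,0,0,0,0,1,-0.35,0.25,0,0,0,0,1,0,0,0,0,0,-0.068,1,0,0,0,0,0,-0.068,1]
}}

```text
t: 8.2
ee_pos: [0.6394, -0.1107, 0.1812]
orientation: [-2.321, -2.116, -0.0]
ft_force: [0.1, 1.2, 0.3]
finger_gap: 0.094
grip_force: 0.0
```

{"fn": "servo_tool", "kwargs": {
  "steps": [0,0,0,0,0,-0.068,1,0,0,0,0,0,-0.068,1,0,0,0,0,0,-0.068,1,0,0,0,0,0,-0.068,1,0,0,0,0,0,-0.068,1,0,0,0,0,0,0,1,0,0,0,0,0,0,1,0,0,0,0,0,0,1]
}}

```text
t: 8.87
ee_pos: [0.6392, -0.1091, 0.1815]
orientation: [-1.687, -2.65, -0.0]
ft_force: [0.1, -0.2, -0.0]
finger_gap: 0.0942
grip_force: 0.0
```

Run:
```python
from h import *
st=manip.observe(); im=optics.capture("wrist")
h=cv2.cvtColor(im,cv2.COLOR_BGR2HSV).astype(int); m=(h[...,1]<90)&(h[...,2]>110); m[330:]=0
for c in blobs(m,800)[:5]:
    p=plane("wrist",c,.035,st)[:,:2]; print(np.round(cen(c)),plane("wrist",[cen(c)],.035,st).round(4),cv2.minAreaRect((p*1000).astype(np.float32)))
go(.642,-.107,.016,25)
```

```text
[595. 149.] [[0.8291 0.0605 0.035 ]] ((828.4199829101562, 49.771942138671875), (95.68919372558594, 87.07189178466797), 37.022193908691406)
[329. 229.] [[ 0.6422 -0.1091  0.035 ]] ((643.2787475585938, -110.78926849365234), (60.321067810058594, 62.937618255615234), 28.687063217163086)
[202. 301.] [[ 0.5595 -0.2293  0.035 ]] ((560.8226928710938, -227.26675415039062), (87.02593231201172, 22.699106216430664), 72.45594024658203)
ee [ 0.6393 -0.1092  0.1815] ydir 25.06 q1 -0.30 q6 -0.74 tilt 0.01 t 8.92
 -> units [0.02  0.085 4.137] rz total 0.001 rows>= 4.0
```

{"fn": "servo_tool", "kwargs": {
  "steps": [0,0.08,0.8,0,0,0,1,0,0,0.9,0,0,0,1,0,0,0.9,0,0,0,1,0,0,0.9,0,0,0,1,0,0,0.5,0,0,0,1,0,0,0.1,0,0,0,1,0,0,0,0,0,0,1,0,0,0,0,0,0,-1]
}}

```text
t: 9.58
ee_pos: [0.6434, -0.1085, 0.0188]
orientation: [1.684, 2.65, 0.001]
ft_force: [1.1, -0.6, -0.1]
finger_gap: 0.09
grip_force: 0.0
```

{"fn": "servo_tool", "kwargs": {
  "steps": [0,0,0,0,0,0,-1,0,0,0,0,0,0,-1,0,0,0,0,0,0,-1,0,0,0,0,0,0,-1,0,0,0,0,0,0,-1,0,0,0,0,0,0,-1,0,0,0,0,0,0,-1,0,0,0,0,0,0,-1]
}}

```text
t: 10.25
ee_pos: [0.6428, -0.1085, 0.0187]
orientation: [1.684, 2.65, 0.0]
ft_force: [-1.0, -0.3, 6.0]
finger_gap: 0.0591
grip_force: 28.9
```

{"fn": "servo_tool", "kwargs": {
  "steps": [0,0,-0.3,0,0,0,-1,0,0,-0.6,0,0,0,-1,0,0,-0.9,0,0,0,-1,0,0,-0.9,0,0,0,-1,0,0,-0.9,0,0,0,-1,0,0,-0.8,0,0,0,-1,0,0,-0.3,0,0,0,-1,0,0,0,0,0,0,-1]
}}

```text
t: 10.92
ee_pos: [0.6448, -0.1089, 0.2105]
orientation: [1.68, 2.645, 0.004]
ft_force: [0.5, -0.7, 0.2]
finger_gap: 0.0588
grip_force: 29.0
```

Run:
```python
from h import *
go(.497,.328,.20)
```

```text
ee [ 0.6448 -0.1089  0.2105] ydir 25.16 q1 -0.30 q6 -0.74 tilt 0.52 t 10.92
 -> units [11.457  1.297  0.202] rz total 0.000 rows>= 11.1
```

{"fn": "servo_tool", "kwargs": {
  "steps": [0.5,0.09,0,0,0,0,-1,0.86,0.09,0,0,0,0,-1,0.86,0.09,0,0,0,0,-1,0.86,0.09,0,0,0,0,-1,0.86,0.09,0,0,0,0,-1,0.86,0.09,0,0,0,0,-1,0.86,0.09,0,0,0,0,-1,0.86,0.09,0,0,0,0,-1]
}}

```text
t: 11.58
ee_pos: [0.5546, 0.1414, 0.2018]
orientation: [-1.682, -2.648, 0.006]
ft_force: [0.5, 0.4, -0.0]
finger_gap: 0.0595
grip_force: 29.0
```

{"fn": "servo_tool", "kwargs": {
  "steps": [0.86,0.09,0,0,0,0,-1,0.86,0.09,0,0,0,0,-1,0.86,0.09,0,0,0,0,-1,0.86,0.09,0,0,0,0,-1,0.86,0.09,0,0,0,0,-1,0.64,0.09,0,0,0,0,-1,0,0,0.5,0,0,0,-1,0,0,0.7,0,0,0,-1]
}}

```text
t: 12.25
ee_pos: [0.4927, 0.3305, 0.1569]
orientation: [1.679, 2.654, 0.003]
ft_force: [-0.4, 0.1, -0.8]
finger_gap: 0.0591
grip_force: 29.0
```

{"fn": "servo_tool", "kwargs": {
  "steps": [0,0,0.6,0,0,0,-1,0,0,0.2,0,0,0,-1,0,0,0,0,0,0,-1,0,0,0,0,0,0,1,0,0,0,0,0,0,1,0,0,0,0,0,0,1,0,0,0,0,0,0,1,0,0,0,0,0,0,1]
}}

```text
t: 12.92
ee_pos: [0.4939, 0.3285, 0.1269]
orientation: [1.684, 2.65, 0.003]
ft_force: [0.3, 0.3, 1.0]
finger_gap: 0.0888
grip_force: 0.0
```

{"fn": "servo_tool", "kwargs": {
  "steps": [0,0,0,0,0,0,1,0,0,0,0,0,0,1,0,0,-0.5,0,0,0,1,0,0,-0.8,0,0,0,1,0,0,-0.8,0,0,0,1,0,0,0,0,0,0,1,0,0,0,0,0,0,1,0,0,0,0,0,0,1]
}}

```text
t: 13.58
ee_pos: [0.4926, 0.3281, 0.2091]
orientation: [-1.684, -2.652, 0.001]
ft_force: [0.4, 0.4, -0.3]
finger_gap: 0.0937
grip_force: 0.0
```

Run:
```python
from h import *
im=optics.capture("top"); cv2.imwrite("pics/top2.png",im)
go(.4885,.0165,.20,2.3)
```

```text
ee [0.492  0.3278 0.2081] ydir 25.15 q1 0.44 q6 0.00 tilt 0.14 t 13.63
 -> units [-7.007 -3.387  0.21 ] rz total 0.254 rows>= 7.5
```

View pics/top2.png

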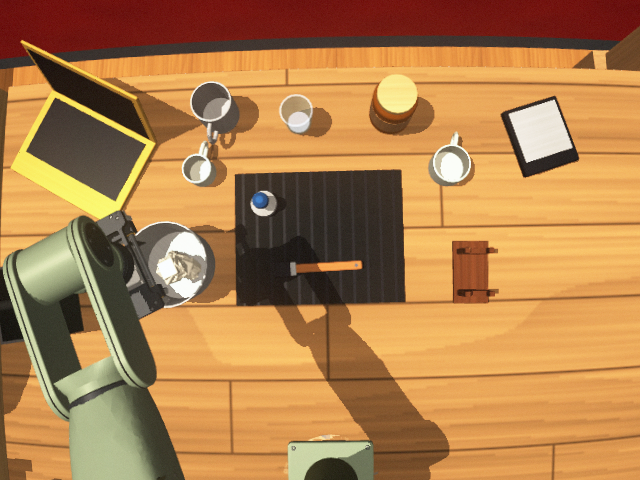

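Both wads are in the bin, around (182,262), and the mat now holds only the tamper and the brush. Next I'll move over the brush.

{"fn": "servo_tool", "kwargs": {
  "steps": [-0.4,-0.19,0,0,0,0,1,-0.8,-0.39,0,0,0,0,1,-0.8,-0.39,0,0,0,0,1,-0.8,-0.39,0,0,0,0,1,-0.8,-0.39,0,0,0,0,1,-0.8,-0.39,0,0,0,0,1,-0.8,-0.39,0,0,0,0,1,-0.8,-0.39,0,0,0,0,1]
}}

```text
t: 14.3
ee_pos: [0.4875, 0.0598, 0.2074]
orientation: [-1.682, -2.649, 0.003]
ft_force: [-0.2, -0.1, 0.5]
finger_gap: 0.0941
grip_force: 0.0
```

{"fn": "servo_tool", "kwargs": {
  "steps": [-0.8,-0.39,0,0,0,0,1,-0.2,-0.08,0,0,0,0,1,0,0,0.4,0,0,0.064,1,0,0,0.4,0,0,0.064,1,0,0,0.4,0,0,0.064,1,0,0,0.4,0,0,0.062,1,0,0,0,0,0,0,1,0,0,0,0,0,0,1]
}}

```text
t: 14.97
ee_pos: [0.4874, 0.0178, 0.1435]
orientation: [-2.171, -2.265, 0.004]
ft_force: [0.1, 0.2, 0.3]
finger_gap: 0.0938
grip_force: 0.0
```

{"fn": "servo_tool", "kwargs": {
  "steps": [0,0,0,0,0,0,0,0,0,0,0,0,0,0,0,0,0,0,0,0,0,0,0,0,0,0,0,0,0,0,0,0,0,0,0,0,0,0,0,0,0,0,0,0,0,0,0,0,0,0,0,0,0,0,0,0]
}}

```text
t: 15.63
ee_pos: [0.4892, 0.0171, 0.1455]
orientation: [2.177, 2.265, 0.0]
ft_force: [-0.8, 0.1, -0.2]
finger_gap: 0.0477
grip_force: 0.0
```

Run:
```python
from h import *
st=manip.observe(); im=optics.capture("wrist"); cv2.imwrite("pics/w2.png",im)
h=cv2.cvtColor(im,cv2.COLOR_BGR2HSV).astype(int); m=(h[...,1]>120)&(h[...,2]>100)&(h[...,0]<25); m[330:]=0
for c in blobs(m,800)[:3]:
    p=plane("wrist",c,.024,st)[:,:2]; print(np.round(cen(c)),plane("wrist",[cen(c)],.024,st).round(4),cv2.minAreaRect((p*1000).astype(np.float32)))
go(.4888,.0175,.009,2.3)
```

```text
[ 76. 121.] [[0.2812 0.1035 0.024 ]] ((317.98309326171875, 54.280799865722656), (187.5209503173828, 278.59124755859375), 1.0577515363693237)
[611. 157.] [[0.7273 0.0929 0.024 ]] ((733.0303955078125, 72.9756088256836), (37.73613357543945, 278.45147705078125), 2.442215919494629)
[324. 251.] [[0.4887 0.0009 0.024 ]] ((489.0129089355469, -4.593925476074219), (20.433042526245117, 140.63900756835938), 2.4694910049438477)
ee [0.4892 0.0171 0.1455] ydir 2.29 q1 -0.14 q6 -0.18 tilt 0.01 t 15.68
 -> units [ 0.01  -0.011  3.413] rz total -0.000 rows>= 3.3
```

View pics/w2.png

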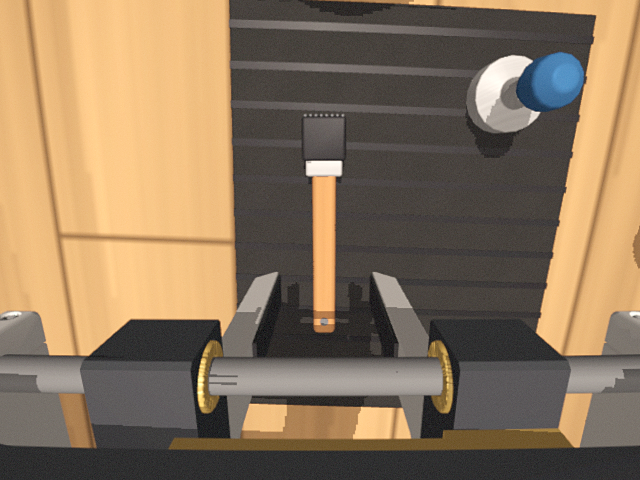

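The wrist view shows the handle centred at x≈324 between the fingers, with its end at row 331 and the collar at row 176. Descend and grip.

{"fn": "servo_tool", "kwargs": {
  "steps": [0,0,0.6,0,0,0,0,0,0,0.9,0,0,0,0,0,0,0.9,0,0,0,0,0,0,0.7,0,0,0,0,0,0,0.3,0,0,0,0,0,0,0,0,0,0,0,0,0,0,0,0,0,0,0,0,0,0,0,0,-1]
}}

```text
t: 16.35
ee_pos: [0.4894, 0.0171, 0.0094]
orientation: [2.177, 2.265, 0.0]
ft_force: [0.2, -0.8, 0.1]
finger_gap: 0.0431
grip_force: 0.0
```

{"fn": "servo_tool", "kwargs": {
  "steps": [0,0,0,0,0,0,-1,0,0,0,0,0,0,-1,0,0,0,0,0,0,-1,0,0,0,0,0,0,-1,0,0,0,0,0,0,-1,0,0,0,0,0,0,-1,0,0,0,0,0,0,-1,0,0,0,0,0,0,-1]
}}

```text
t: 17.02
ee_pos: [0.4894, 0.0171, 0.0098]
orientation: [2.176, 2.265, 0.0]
ft_force: [-1.5, -0.1, 3.5]
finger_gap: 0.0192
grip_force: 30.0
```

Run:
```python
from h import *
print(manip.observe()["finger_gap"]); go(.4888,.0175,.21,2.3)
```

```text
0.019247406568303833
ee [0.4894 0.0171 0.0098] ydir 2.29 q1 -0.14 q6 -0.18 tilt 0.02 t 17.02
 -> units [ 0.01  -0.013 -5.006] rz total -0.000 rows>= 4.8
```

{"fn": "servo_tool", "kwargs": {
  "steps": [0,0,-0.2,0,0,0,-1,0,0,-0.4,0,0,0,-1,0,0,-0.7,0,0,0,-1,0,0,-0.8,0,0,0,-1,0,0,-0.8,0,0,0,-1,0,0,-0.8,0,0,0,-1,0,0,-0.4,0,0,0,-1,0,0,-0.1,0,0,0,-1]
}}

```text
t: 17.68
ee_pos: [0.492, 0.0168, 0.1819]
orientation: [2.172, 2.261, 0.008]
ft_force: [1.0, 0.2, -0.9]
finger_gap: 0.02
grip_force: 30.0
```

Run:
```python
from h import *
print(manip.observe()["finger_gap"]); go(.484,-.323,.177)
```

```text
0.02001337838899261
ee [0.492  0.0168 0.1819] ydir 2.29 q1 -0.14 q6 -0.18 tilt 0.48 t 17.68
 -> units [-8.48  -0.54   0.129] rz total 0.000 rows>= 8.2
```

{"fn": "servo_tool", "kwargs": {
  "steps": [-0.3,-0.04,0,0,0,0,-1,-0.6,-0.04,0,0,0,0,-1,-0.78,-0.04,0,0,0,0,-1,-0.78,-0.04,0,0,0,0,-1,-0.78,-0.04,0,0,0,0,-1,-0.78,-0.04,0,0,0,0,-1,-0.78,-0.04,0,0,0,0,-1,-0.78,-0.04,0,0,0,0,-1]
}}

```text
t: 18.35
ee_pos: [0.484, -0.2073, 0.1757]
orientation: [-2.175, -2.263, 0.001]
ft_force: [1.2, 0.2, -1.2]
finger_gap: 0.02
grip_force: 30.0
```

{"fn": "servo_tool", "kwargs": {
  "steps": [-0.78,-0.04,0,0,0,0,-1,-0.78,-0.04,0,0,0,0,-1,-0.78,-0.04,0,0,0,0,-1,-0.56,-0.04,0,0,0,0,-1,0,0,0,0,0,0.069,-1,0,0,0,0,0,0.069,-1,0,0,0,0,0,0.069,-1,0,0,0,0,0,0.069,-1]
}}

```text
t: 19.02
ee_pos: [0.4824, -0.322, 0.1753]
orientation: [-2.615, -1.734, 0.001]
ft_force: [0.2, -0.1, -0.7]
finger_gap: 0.0195
grip_force: 30.0
```

{"fn": "servo_tool", "kwargs": {
  "steps": [0,0,0,0,0,0.069,-1,0,0,0,0,0,0.069,-1,0,0,0,0,0,0.069,-1,0,0,0,0,0,0.069,-1,0,0,0,0,0,0.069,-1,0,0,0,0,0,0.069,-1,0,0,0,0,0,0.069,-1,0,0,0,0,0,0.069,-1]
}}

```text
t: 19.68
ee_pos: [0.4826, -0.3217, 0.1754]
orientation: [-3.103, -0.476, 0.003]
ft_force: [0.4, -0.1, -0.3]
finger_gap: 0.0193
grip_force: 30.0
```

{"fn": "servo_tool", "kwargs": {
  "steps": [0,0,0,0,0,0.069,-1,0,0,0,0,0,0.069,-1,0,0,0,0,0,0.068,-1,0,0,0,0,0,0,-1,0,0,0,0,0,0,-1,0,0,0,0,0,0,-1,0,0,0,0,0,0,-1,0,0,0,0,0,0,-1]
}}

```text
t: 20.35
ee_pos: [0.4835, -0.3225, 0.1772]
orientation: [-3.141, 0.02, 0.0]
ft_force: [-0.2, 1.1, -0.8]
finger_gap: 0.0197
grip_force: 30.0
```

Run:
```python
from h import *
st=manip.observe(); print(st["finger_gap"]); go(.484,-.323,.10,-90.8)
w=optics.capture("wrist"); s=optics.capture("scene")
cv2.imwrite("pics/w3.png",np.hstack([cv2.resize(w,(400,300)),cv2.resize(s[80:260,180:420],(400,300))]))
cv2.imwrite("pics/w3raw.png",w)
```

```text
0.01966243950836101
ee [ 0.4835 -0.3225  0.1772] ydir -90.72 q1 -0.74 q6 0.85 tilt 0.02 t 20.35
 -> units [0.014 0.013 1.93 ] rz total 0.001 rows>= 1.9
```

View pics/w3.png

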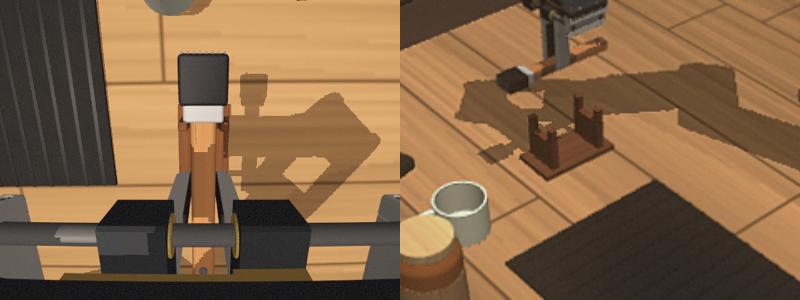

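The wrist view shows the brush lined up over the rest, with the rest showing evenly on both sides of the handle and the collar beyond the front fork. Lower it.

{"fn": "servo_tool", "kwargs": {
  "steps": [0,0,0.3,0,0,0,-1,0,0,0.5,0,0,0,-1,0,0,0.5,0,0,0,-1,0,0,0.5,0,0,0,-1,0,0,0.4,0,0,0,-1,0,0,0.3,0,0,0,-1,0,0,0.15,0,0,0,-1,0,0,0.05,0,0,0,-1]
}}

```text
t: 21.12
ee_pos: [0.4828, -0.3218, 0.0678]
orientation: [-3.14, 0.021, 0.003]
ft_force: [-0.4, 0.4, -0.7]
finger_gap: 0.0195
grip_force: 30.0
```

{"fn": "servo_tool", "kwargs": {
  "steps": [0,0,0.03,0,0,0,-1,0,0,0.03,0,0,0,-1,0,0,0.02,0,0,0,-1,0,0,0,0,0,0,-1,0,0,0,0,0,0,-1,0,0,0,0,0,0,-1,0,0,0,0,0,0,-1,0,0,0,0,0,0,-1]
}}

```text
t: 21.78
ee_pos: [0.4837, -0.3227, 0.0665]
orientation: [3.141, -0.021, 0.0]
ft_force: [0.3, 0.6, -1.4]
finger_gap: 0.0197
grip_force: 30.0
```

Run:
```python
from h import *
s=optics.capture("scene"); t=optics.capture("top")
cv2.imwrite("pics/s4.png",np.hstack([cv2.resize(s[110:215,220:340],(457,400)),cv2.resize(t[190:310,430:530],(333,400))]))
go(.484,-.323,.064,-90.8)
```

```text
ee [ 0.4836 -0.3226  0.0663] ydir -90.77 q1 -0.74 q6 0.85 tilt 0.01 t 21.88
 -> units [0.01  0.009 0.059] rz total 0.000 rows>= 0.1
```

View pics/s4.png

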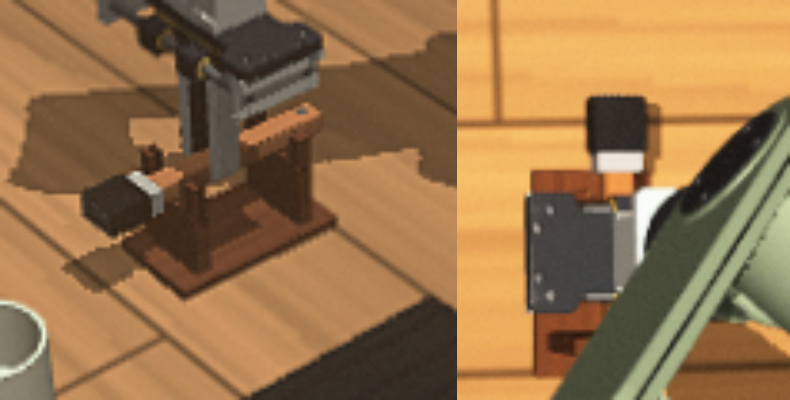

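Run:
```python
from h import *
K,d,R,C=cam("scene")
P=np.array([[.388,-.322,.0805],[.388,-.332,.0805],[.388,-.312,.0805],[.388,-.312,.0625],[.425,-.297,.085],[.517,-.298,.085],[.424,-.348,.085],[.538,-.3235,.0805],[.583,-.3065,.084],[.583,-.3065,.062],[.583,-.3405,.084]])
p=cv2.projectPoints(P,cv2.Rodrigues(R)[0],-R@C,K,d)[0][:,0]
print(np.c_[p,(p-[220,110])*3.81].round(1))
```

```text
[[302.4 137.5 314.  104.8]
 [300.1 136.  305.2  99. ]
 [304.7 139.1 322.8 110.7]
 [304.8 144.5 323.  131.4]
 [297.8 145.  296.3 133.5]
 [270.5 157.9 192.3 182.4]
 [286.3 136.9 252.6 102.4]
 [258.3 158.  146.1 182.9]
 [248.2 166.5 107.3 215.4]
 [248.8 173.3 109.7 241.3]
 [240.6 160.6  78.3 193. ]]
```

The projected corners match the picture (tail at about (322,112), bristle corner at about (110,215)), so the brush is level in both notches and about 2.5 mm above the floors. I'll set it down and release.

{"fn": "servo_tool", "kwargs": {
  "steps": [0,0,0.03,0,0,0,-1,0,0,0.02,0,0,0,-1,0,0,0,0,0,0,-1,0,0,0,0,0,0,-1,0,0,0,0,0,0,-0.4,0,0,0,0,0,0,-0.4,0,0,0,0,0,0,-0.2,0,0,0,0,0,0,-0.2]
}}

```text
t: 22.55
ee_pos: [0.4837, -0.3227, 0.0645]
orientation: [3.141, -0.021, 0.001]
ft_force: [0.8, -0.9, 0.2]
finger_gap: 0.0367
grip_force: 0.0
```

{"fn": "servo_tool", "kwargs": {
  "steps": [0,0,0,0,0,0,0,0,0,0,0,0,0,0,0,0,-0.3,0,0,0,0,0,0,-0.6,0,0,0,0,0,0,-0.9,0,0,0,0,0,0,-0.9,0,0,0,0,0,0,-0.9,0,0,0,0,0,0,-0.5,0,0,0,0]
}}

```text
t: 23.22
ee_pos: [0.4853, -0.324, 0.2346]
orientation: [3.136, -0.021, 0.01]
ft_force: [0.1, -1.3, 0.2]
finger_gap: 0.0474
grip_force: 0.0
```

{"fn": "servo_tool", "kwargs": {
  "steps": [0.9,0,0,0,0,0,0,0.9,0,0,0,0,0,0,0.9,0,0,0,0,0,0,0,0,0,0,0,0,0,0,0,0,0,0,0,0,0,0,0,0,0,0,0,0,0,0,0,0,0,0,0,0,0,0,0,0,0]
}}

```text
t: 23.88
ee_pos: [0.5906, -0.3243, 0.2292]
orientation: [3.141, -0.023, 0.001]
ft_force: [0.3, -0.9, 0.1]
finger_gap: 0.0469
grip_force: 0.0
```

Run:
```python
from h import *
st=manip.observe(); print(st["ee_pos"],st["t"])
s=optics.capture("scene"); t=optics.capture("top")
cv2.imwrite("pics/s5.png",np.hstack([cv2.resize(s[110:215,220:340],(457,400)),cv2.resize(t[190:310,430:530],(333,400))]))
```

```text
[ 0.59057761 -0.32429367  0.22919827] 23.8833
```

View pics/s5.png

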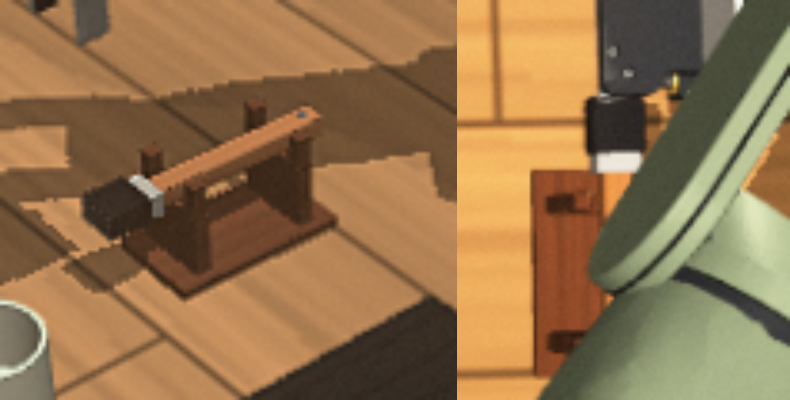

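The brush handle lies between the horns of both forks: the tail is at (315,115), the collar at (147,195), and it looks level. The arm is clear, so I'm handing in.

```bash
python3 -c "
from cell import manip
print(manip.close_job())"
```

```text
the job is handed in; nothing more can be done
None
```

I handed the job in after about 24 s: both paper wads are in the bin, then the brush was laid level in both forks of the rest, and I didn't touch the tamper or cups.

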